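# Release the nectarine from the fruit dispenser

## Task

A nectarine and a lemon each wait behind a gate in the two-lane fruit dispenser. With the fingertips, press down the paddle of the lane that holds the nectarine, keep it down until the nectarine has rolled out into the catch tray, then let go so that the gate falls shut again. Do not open the lemon's gate, do not touch the fruit or pick anything up, and leave the things standing around where they are.

Things in the scene. Friction and masses are not known exactly. Their poses are not given: they have to be found in the camera images.
- dispenser: Fixed wooden two-lane fruit dispenser, 400 x 180 mm, 140 mm high. Origin on the worktop under the midpoint between the two press paddles; +x downhill, roughly to the robot's left; z up. Along x: paddles 0, pivot rod 90, fruit bays 125 to 223, gates 225, catch tray 240 to 387 mm. Lanes at y = +42 mm ('near', nearer the robot) and -42 mm ('far'); which fruit is in which varies.
- tray_center (a point): Middle of the catch tray's floor, 315 mm downhill of the paddles and 14 mm above the worktop; one tray for both lanes, 158 mm wide, rims 45 mm high. Its floor falls 3 degrees away from the gates, so a fruit comes to rest at the end rim.
- press_near (a point): Centre of the top of the near lane's paddle: a level wooden plate 44 mm along the lane x 50 mm across, 8 mm thick, top 133 mm above the worktop, 34 mm gap to the other paddle. It sits on the end of a steel beam, 90 mm from its pivot; the beam's other end carries the gate plate. Pressed fully it is about 45 mm lower, tilted 0.5 rad, its edge away from the pivot lowest.
- press_far (a point): The same for the far lane's paddle (y = -42 mm in the dispenser's frame). A wall cabinet hangs over the back of the worktop (from about world x = 0.62 on, y above -0.15, its underside about 0.45 m up): keep the wrist and forearm on the robot's side of it, the tool leaning back a little if need be.
- lever_near (a joint): Rocking angle of the near lane's lever, rad: 0 = gate down (shut), 0.5 = paddle fully down on its stop and gate lifted about 70 mm. The fruit can pass under the gate from about 0.4. A spring returns it to 0 when released; the paddle takes about 2 N to start and 4.5 N at the end of its travel.
- lever_far (a joint): The same for the far lane's lever.
- nectarine_center (a point): Centre of the nectarine, a round red-orange fruit 66 mm in diameter, in one of the two bays; it rolls into the tray by itself when its gate is up.
- nectarine: The nectarine itself (its origin is on its skin and turns as it rolls; use the centre).
- lemon_center (a point): Centre of the lemon, a yellow oval fruit 72 x 57 mm, in the other bay.
- lemon: The lemon itself (origin on its skin).
- mug: Red dotted mug, 117 mm over the handle, 97 mm high, standing on the worktop beyond the dispenser; origin at its foot.
- spice_jar: Small jar with a red cap, 45 mm wide, 106 mm high, beyond the dispenser; origin at its foot.
- glass: Clear drinking glass, 81 mm wide, 91 mm high, beyond the tray; origin at its foot.
- tin: Low round tin, 86 mm wide, 40 mm high, standing past the end of the tray (to the left of it); origin at its foot.
Not all that is in view belongs to the job. Leave any purple look-alike of the nectarine alone.

How it is judged:
By the outcome, as a careful person would: the job done as asked, in the order asked, and still so for the second after the job is handed in, with the robot touching nothing.
It also fails if it takes over 40 s, if anything falls off the work surface, if the arm or the gripper's body presses on something with over 40 N, if the wrist force passes 120 N, or if a joint passes its speed limit or range.

## Robot

A 7-joint arm with a two-finger parallel gripper is mounted at the origin on a cart in front of the work surface, level with it; the furniture and walls round the work are solid. World frame = base frame: x ahead of the robot, y to its left, z up, the work surface at z = 0. Lengths are in m, angles in degrees, forces in N, time in s.
With the tool pointing down it reaches from about 0.4 to 0.9 m from the base axis. Payload 5.5 kg.
Tool frame: the origin (TCP) lies at the very end of the fingers, on their centre line; the grasp point (between the pads) lies 19 mm behind it; z points along the fingers, y is the direction in which the jaws open and shut (so a half turn about z gives the same grasp; the last joint's range is limited). The gripper opens to 92 mm and grips with 3 to 60 N. Pads are 19 mm wide; open, the fingers measure 130 mm over their backs; the gripper's body (75 mm by 190 mm) begins 47 mm behind the grasp point.
Start: joints at [-57.227, 28.699, -24.465, 88.831, 12.651, 65.22, -12.049], TCP at [0.198, 0.619, 0.227] pointing down, gripper open.
Joint ranges: [-164.97, 164.97], [-17.58, 116.51], [-87.97, 89.64], [11.32, 138.91], [-80.73, 260.73], [10.89, 115.49], [-147.41, 147.41]. Speed limits (degrees/s): [147.25, 147.25, 180, 180, 180, 180, 180].

## Interface

Orientations are given as a 3x3 rotation matrix whose columns are the frame's x, y, z axes.
In Python, from bench import telemetry, cams, workorder gives the robot as it stands.
- The arm moves only by the tool send_rows, never from a script. Its arguments are lists of equal length, an entry for each row: "xyz": the shift along the world's x, y, z in units of 50 mm (1.0 is 50 mm), a list of three; "spin": the turn about the world's z in units of 6 degrees (1.0 is 6 degrees). In form: {"xyz": [[tx, ty, tz], ...], "spin": [spin, ...]}. A call has 1 to 12 rows; each row is the pose to reach, as a shift and turn from the pose commanded when the call began; what a row does not reach only later rows make up. A row lasts 1/10 s, in which the tool goes at most 50 mm and 8.59 degrees, less where a joint would pass 70% of its speed; a pose out of reach is approached as far as the arm can. A call with a gripper value outside its range is refused whole. "fingers" is the opening, from -1 (shut) to 1 (fully open), set as the call begins (left out, the last holds). The fingers move at their own pace and stop on an object; "grip_force" is the grip in N (left out, the last holds). Time passes only in rows, so rows that repeat a pose let the fingers close. It gives the time, the measured TCP pose, the force and the opening at its end, in the units of the state.
- telemetry.state(): the state, without advancing time (a new reading comes with each control period).
- cams.camera(name): name is "scene" or "top"; returns a dict with "img" (480x640x3 uint8, red, green, blue), "range_z" (480x640 float32, m along the optical axis (not along the pixel's ray), 0 where there is no reading), "fx", "fy", "cx", "cy" (pixels), "eye" and "attitude" of the camera in the world. Camera axes: x right, y up, looking along -z (the intrinsics and any distortion apply to the point x, -y, -z); pixel columns grow to the right and rows downward; lengths in m; the calibration is good to about 2 mm. A picture is of the moment at which its call begins.
- workorder.sign_off(): hands the job in, once; it reports no verdict.
The state is a dict: "time_s": time; "joint_positions": joint angles; "dq": joint speeds; "joint_efforts": joint torques, N m; "ee_pos": TCP position; "eef_rot": TCP orientation; "force": force on the tool from outside, world axes, zero at the start; "torque": the same for the moment, N m; "opening": finger opening in m.
Only numpy, scipy, OpenCV 4.12 (cv2) and the standard library are available. Lean on these libraries where they do the work, as an engineer would, in place of code of your own. Each camera call takes 0.05 s, during which the arm holds its last target.

## Working session

There is one attempt and no reset: what is moved stays moved. The work goes in short steps, Python scripts to look and compute and a tool call to move; the robot and the scene stay as the last step left them, time stands still between calls to the robot, and variables do not carry over. Pictures are saved under pics/ and viewed, and the job is handed in when it is done.

Besides the shell and the picture viewer there is one more tool, called as a command line: name --pt "numbers of a row" for each row, then --argument value for the rest. send_rows: Moves the arm, as the interface text tells. Its arguments: {"type":"object","properties":{"xyz":{"type":"array","items":{"type":"array","items":{"type":"number"}}},"spin":{"type":"array","items":{"type":"number"}},"fingers":{"type":"number"},"grip_force":{"type":"number"}},"required":["xyz","spin"]}

```bash
mkdir -p pics; ls
python3 - <<'E'
from bench import telemetry, cams
import cv2
s=telemetry.state(); print(s['time_s'],s['ee_pos'],s['eef_rot'],s['opening'],s['force'])
for n in('scene','top'):
    c=cams.camera(n); cv2.imwrite(f'pics/{n}0.png',c['img'][:,:,::-1]); print(n,c['fx'],c['fy'],c['cx'],c['cy'],c['eye'],c['attitude'],c.keys())
E
```

```text
pics
0.0 [0.19741909 0.61856926 0.22567981] [[-9.52718299e-01  3.03854365e-01 -6.05788531e-04]
 [ 3.03854968e-01  9.52716536e-01 -1.83312541e-03]
 [ 2.01415923e-05 -1.93052398e-03 -9.99998136e-01]] 0.09191174999637569 [-0.13226105 -0.33364695 -0.02106932]
scene 577.318638894536 577.318638894536 319.8577408332662 229.265230413089 [-0.10481936 -0.77743652  1.12665296] [[ 0.78783917  0.42600262 -0.44478221]
 [-0.61564729  0.56463352 -0.54969756]
 [ 0.01696634  0.70690223  0.70710776]] dict_keys(['img', 'range_z', 'fx', 'fy', 'cx', 'cy', 'eye', 'attitude'])
top 574.7180690801023 574.7180690801023 318.8543828085453 251.45691622703376 [-0.13657607  0.25627186  1.48481441] [[-0.36667884  0.8161074  -0.4466714 ]
 [-0.9303098  -0.32596707  0.16813429]
 [-0.00838453  0.47719407  0.87875794]] dict_keys(['img', 'range_z', 'fx', 'fy', 'cx', 'cy', 'eye', 'attitude'])
```

View pics/scene0.png

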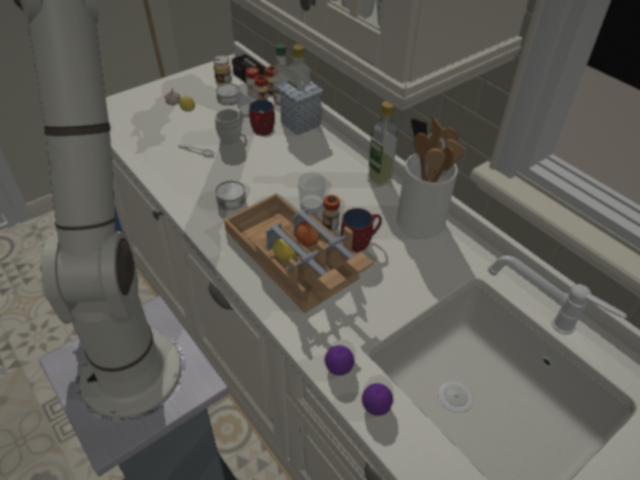

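View pics/top0.png

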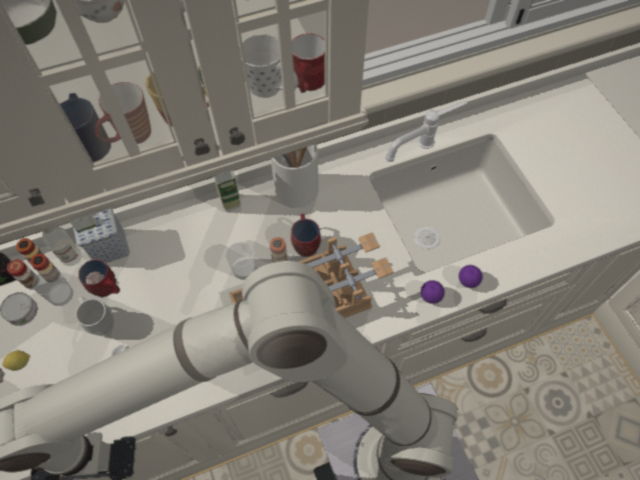

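The scene view shows the dispenser at about (300,250). There is an orange-red fruit at (307,235) in the far lane and a yellow one at (284,248) in the near lane, with two purple decoys at (339,360) and (377,399). In the top view the paddles are at about (369,242) and (383,268). I'll confirm with enlarged crops.

Run:
```python
import cv2,numpy as np
a=cv2.imread('pics/scene0.png')[185:315,215:390]; b=cv2.imread('pics/top0.png')[215:325,290:410]
cv2.imwrite('pics/sc1.png',cv2.resize(a,None,fx=4.5,fy=4.5,interpolation=cv2.INTER_CUBIC))
cv2.imwrite('pics/tc1.png',cv2.resize(b,None,fx=5,fy=5,interpolation=cv2.INTER_CUBIC))
```

```text
(no output)
```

View pics/sc1.png

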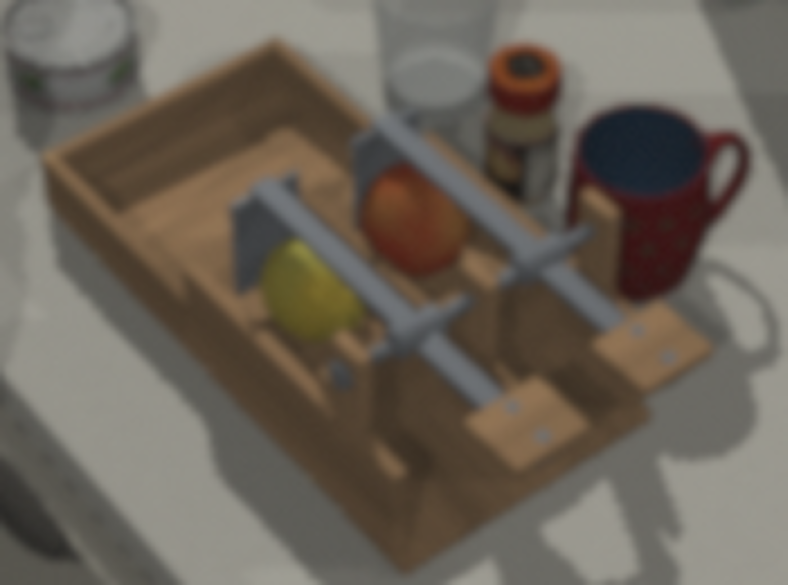

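View pics/tc1.png

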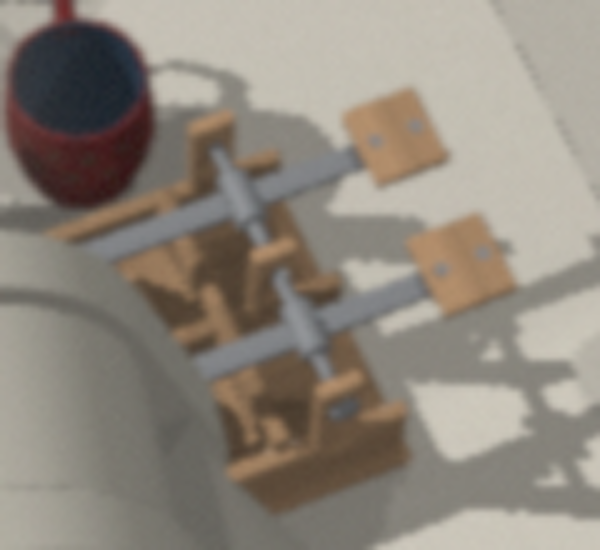

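The orange-red fruit with visible skin is in the far lane, beside the mug, and the yellow lemon is in the near lane. The target is therefore the far paddle, at scene (360,262) and top (369,242).

```bash
cat > h.py <<'E'
import numpy as np
def P(c,u,v,z):
    d=c['attitude']@np.array([(u-c['cx'])/c['fx'],-(v-c['cy'])/c['fy'],-1.]); e=np.array(c['eye']); return e+d*(z-e[2])/d[2]
def cloud(c):
    v,u=np.mgrid[:480,:640]; r=c['range_z']
    p=np.stack([(u-c['cx'])/c['fx']*r,-(v-c['cy'])/c['fy']*r,-r],-1)
    w=p@np.array(c['attitude']).T+np.array(c['eye']); w[r==0]=np.nan; return w
E
python3 - <<'E'
from bench import cams; from h import *; import cv2
for n,far,near in(('scene',(360,262),(332,279)),('top',(369,242.2),(382.2,267.6))):
    c=cams.camera(n); w=cloud(c); hsv=cv2.cvtColor(c['img'],cv2.COLOR_RGB2HSV)
    f=P(c,*far,.133);q=P(c,*near,.133); print(n,'ray far',f,'near',q)
    for nm,g in(('far',f),('near',q)):
        m=(abs(w[...,2]-.133)<.012)&(np.hypot(w[...,0]-g[0],w[...,1]-g[1])<.04)&(hsv[...,1]>60)
        vs,us=np.nonzero(m); pts=w[m]
        r=cv2.minAreaRect((pts[:,:2]*1000).astype(np.float32)); print(nm,m.sum(),pts.mean(0),r,'rayc',P(c,us.mean(),vs.mean(),.133))
    for k,(u,v) in {'nect':(307,235),'mug':(358,228),'jar':(331,205)}.items():
        if n=='scene': print(k,w[v,u])
    # all things around: highest points z near paddle within 0.12
    m=(np.hypot(w[...,0]-f[0],w[...,1]-f[1])<.15)&(w[...,2]>.03)&(hsv[...,1]>120)&((hsv[...,0]<6)|(hsv[...,0]>172))
    print('mug red',m.sum(),np.nanmin(w[m],0),np.nanmax(w[m],0))
E
```

```text
scene ray far [ 0.52840246 -0.14492433  0.133     ] near [ 0.44485587 -0.14562546  0.133     ]
far 309 [ 0.52654167 -0.14337049  0.1312574 ] ((527.8936767578125, -142.6369171142578), (53.734127044677734, 45.930763244628906), 1.7672027349472046) rayc [ 0.52536384 -0.14455131  0.133     ]
near 340 [ 0.44326087 -0.14538292  0.13103067] ((444.0131530761719, -143.99032592773438), (53.88298034667969, 45.7850341796875), 1.7928879261016846) rayc [ 0.4421033 -0.1467006  0.133    ]
nect [0.50546835 0.02732761 0.09579976]
mug [0.67167572 0.0185482  0.02776006]
jar [0.61615797 0.06974742 0.1051873 ]
mug red 194 [ 0.61065415 -0.04616506  0.03033875] [ 0.64034163 -0.02111309  0.09676416]
top ray far [ 0.52680385 -0.1384423   0.133     ] near [ 0.44365309 -0.13957242  0.133     ]
far 239 [ 0.52826249 -0.13702035  0.13269363] ((527.944580078125, -137.59202575683594), (49.232574462890625, 43.75515365600586), 3.6712348461151123) rayc [ 0.52805451 -0.13691241  0.133     ]
near 261 [ 0.44454525 -0.13834903  0.13274791] ((446.5613708496094, -138.8705291748047), (51.5560417175293, 43.30329895019531), 1.2412441968917847) rayc [ 0.4443779  -0.13826277  0.133     ]
mug red 43 [ 0.60377746 -0.03060935  0.0401462 ] [ 0.62235603 -0.01108759  0.09772318]
```

Target: the far paddle is at about (0.528, -0.140, 0.133) and the near one at (0.444, -0.142). Their 83 mm separation fits the given 84 mm, and the dispenser's x axis points roughly along world +y. I'll aim slightly outboard, at y≈-0.148, with the fingers shut and the jaw axis along world y.

send_rows --pt "0.3 -0.5 0" --pt "0.7 -1.2 0" --pt "1.0 -2 0" --pt "1.4 -2.7 0" --pt "1.8 -3.4 0" --pt "2.1 -4.1 0" --pt "2.5 -4.8 0" --pt "2.9 -5.5 0" --pt "3.2 -6.2 0" --pt "3.6 -6.9 0" --pt "3.9 -7.6 0" --pt "4.0 -8 0" --spin '[0.2,0.4,0.6,0.8,1.0,1.3,1.6,1.9,2.2,2.5,2.8,2.95]' --fingers -1

```text
time_s: 1.4
ee_pos: [0.3989, 0.2158, 0.2267]
eef_rot: [[-1.0, 0.003, 0.0], [0.003, 1.0, -0.001], [-0.0, -0.001, -1.0]]
force: [0.3, 1.1, 0.7]
opening: 0.0019
```

Run:
```python
from bench import telemetry
s=telemetry.state(); print(s['time_s'],s['joint_positions'],s['ee_pos'],s['eef_rot'],s['opening'],s['force'])
```

```text
1.4 [-15.77426008   7.4252493  -17.32723726 116.04293569   2.70622143
  56.9060457   55.39392718] [0.39893867 0.21583914 0.22667427] [[-9.99995896e-01  2.83504161e-03  4.12019552e-04]
 [ 2.83462645e-03  9.99995478e-01 -1.00474180e-03]
 [-4.14866173e-04 -1.00356976e-03 -9.99999410e-01]] 0.0019497034475059079 [0.27317238 1.06546402 0.65542618]
```

send_rows --pt "0.3 -0.5 0" --pt "0.6 -1.2 0" --pt "0.9 -1.9 0" --pt "1.2 -2.6 0" --pt "1.5 -3.3 0" --pt "1.7 -4.0 0" --pt "1.9 -4.7 0" --pt "2.1 -5.4 0" --pt "2.3 -6.1 0" --pt "2.5 -6.8 0" --pt "2.6 -7.2 0" --pt "2.6 -7.3 0" --spin '[0,0,0,0,0,0,0,0,0,0,0,0]'

```text
time_s: 2.6
ee_pos: [0.5275, -0.149, 0.2265]
eef_rot: [[-1.0, 0.004, -0.0], [0.004, 1.0, -0.001], [0.0, -0.001, -1.0]]
force: [0.1, -0.0, -0.2]
opening: 0.0004
```

Run:
```python
from bench import telemetry,cams
import cv2
s=telemetry.state(); print(s['time_s'],s['joint_positions'],s['ee_pos'],s['eef_rot'],s['opening'],s['force'])
for n in('scene','top'):
    c=cams.camera(n); cv2.imwrite(f'pics/{n}2.png',c['img'][:,:,::-1])
```

```text
2.6 [ 13.16409964  16.45558408  -0.29630595 104.37461791   0.17531837
  59.16518621 102.54887295] [ 0.52746812 -0.1489548   0.22650191] [[-9.99991124e-01  4.20971213e-03 -1.75098728e-04]
 [ 4.20991118e-03  9.99990474e-01 -1.15238742e-03]
 [ 1.70245841e-04 -1.15311434e-03 -9.99999321e-01]] 0.0004135015184795265 [ 0.1135634  -0.04068501 -0.16964527]
```

View pics/scene2.png

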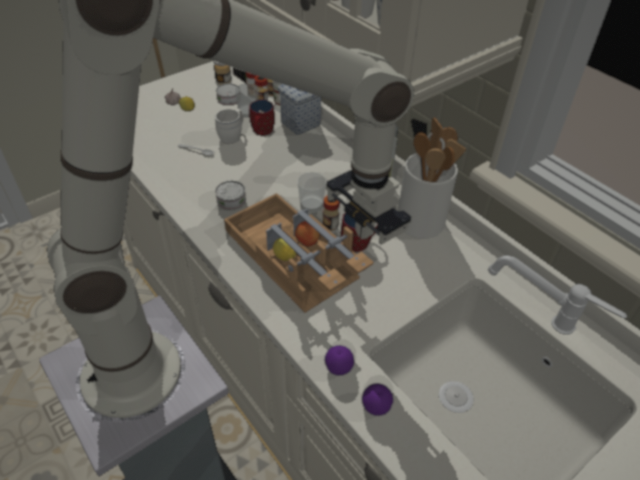

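View pics/top2.png

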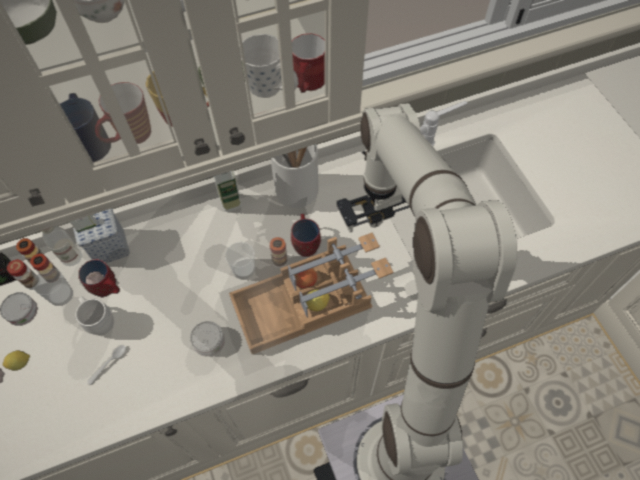

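The scene view has the gripper at about (375,200), above and behind the far paddle, with the wrist short of the cabinet. The top view agrees, and both the fruit at (305,279) and the lemon at (318,299) are in their bays. Next I'll descend to just above the paddle.

send_rows --pt "0 0 -0.3" --pt "0 0 -0.7" --pt "0 0 -1.1" --pt "0 0 -1.4" --pt "0 0 -1.6" --pt "0 0 -1.65" --pt "0 0 -1.65" --spin '[0,0,0,0,0,0,0]'

```text
time_s: 3.4
ee_pos: [0.5275, -0.1448, 0.1443]
eef_rot: [[-1.0, -0.001, -0.0], [-0.001, 1.0, 0.0], [0.0, 0.0, -1.0]]
force: [0.1, 0.3, 0.2]
opening: 0.0004
```

Run:
```python
from bench import telemetry,cams
import cv2
for n,(v,u) in(('scene',(150,250)),('top',(180,260))):
    c=cams.camera(n); cv2.imwrite(f'pics/{n}3.png',cv2.resize(c['img'][v:v+150,u:u+190,::-1],None,fx=4,fy=4))
```

```text
(no output)
```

View pics/scene3.png

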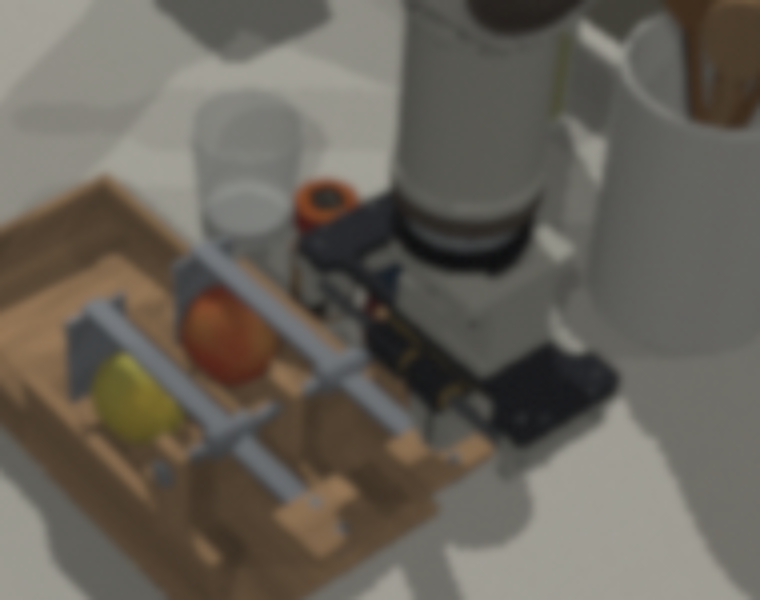

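View pics/top3.png

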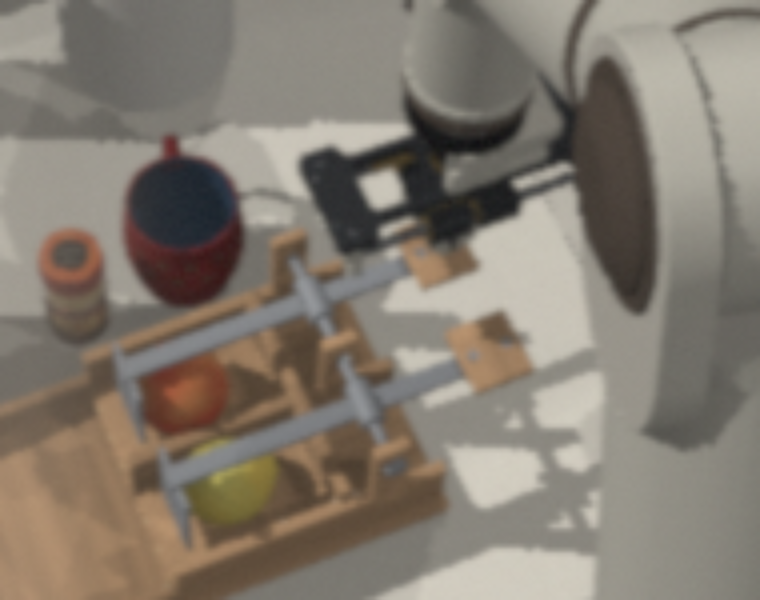

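The fingertips are just above the far paddle, at scene crop (440,440), and clear of the mug. Both fruits are behind their gates. I'll shift 5 mm outboard and press in steps.

send_rows --pt "0 -0.1 0" --pt "0 -0.1 -0.1" --pt "0 -0.1 -0.2" --pt "0 -0.1 -0.3" --pt "0 -0.1 -0.4" --pt "0 -0.1 -0.5" --pt "0 -0.1 -0.6" --pt "0 -0.1 -0.6" --spin '[0,0,0,0,0,0,0,0]'

```text
time_s: 4.3
ee_pos: [0.5272, -0.1506, 0.1135]
eef_rot: [[-1.0, -0.0, -0.001], [-0.0, 1.0, 0.0], [0.001, 0.0, -1.0]]
force: [-0.2, -0.9, 1.7]
opening: 0.0003
```

send_rows --pt "0 0 -0.1" --pt "0 0 -0.2" --pt "0 0 -0.3" --pt "0 0 -0.3" --spin '[0,0,0,0]'

```text
time_s: 4.7
ee_pos: [0.5275, -0.1501, 0.0986]
eef_rot: [[-1.0, -0.001, -0.0], [-0.001, 1.0, 0.001], [0.0, 0.001, -1.0]]
force: [-0.5, 1.6, 3.9]
opening: 0.0005
```

Run:
```python
from bench import telemetry,cams
import cv2
for n,(v,u) in(('scene',(150,250)),('top',(180,230))):
    c=cams.camera(n); cv2.imwrite(f'pics/{n}4.png',cv2.resize(c['img'][v:v+150,u-30:u+160,::-1],None,fx=4,fy=4))
```

```text
(no output)
```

View pics/scene4.png

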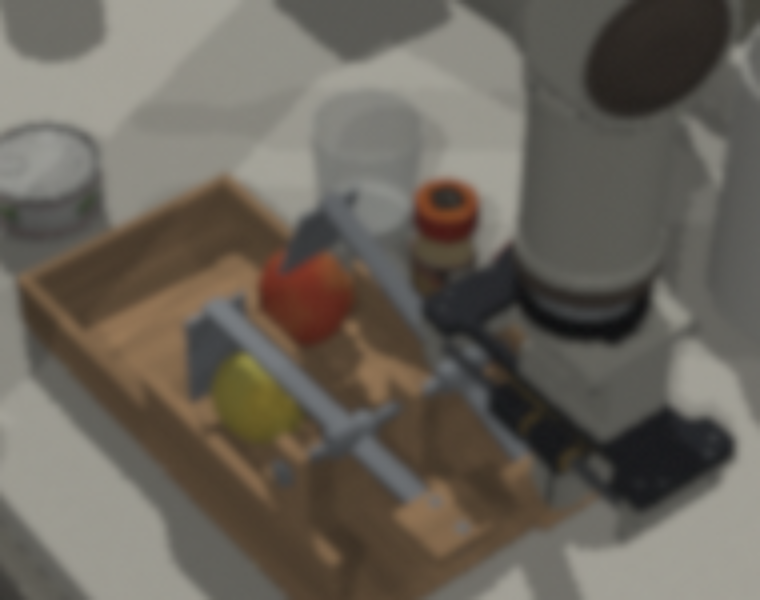

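View pics/top4.png

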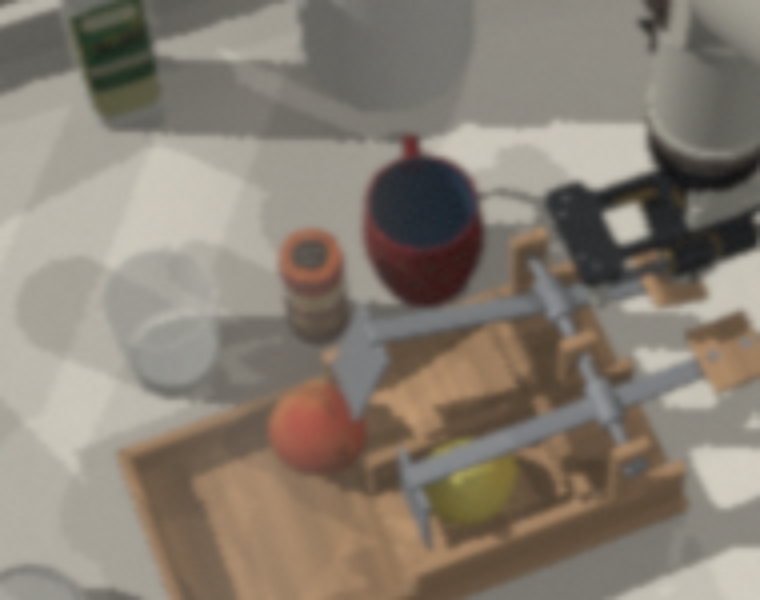

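The far gate is up and the nectarine is rolling out, at top crop (318,430), while the lemon's gate stays shut. I'll press a couple of mm more and hold.

send_rows --pt "0 0 -0.05" --pt "0 0 -0.05" --pt "0 0 -0.05" --pt "0 0 -0.05" --pt "0 0 -0.05" --pt "0 0 -0.05" --pt "0 0 -0.05" --pt "0 0 -0.05" --pt "0 0 -0.05" --pt "0 0 -0.05" --pt "0 0 -0.05" --pt "0 0 -0.05" --spin '[0,0,0,0,0,0,0,0,0,0,0,0]'

```text
time_s: 6.0
ee_pos: [0.5277, -0.1508, 0.0968]
eef_rot: [[-1.0, -0.0, 0.0], [-0.0, 1.0, -0.0], [-0.0, -0.0, -1.0]]
force: [1.3, -0.2, 4.0]
opening: 0.0006
```

Run:
```python
from bench import telemetry,cams
import cv2
for n,(v,u) in(('scene',(150,200)),('top',(180,200))):
    c=cams.camera(n); cv2.imwrite(f'pics/{n}5.png',cv2.resize(c['img'][v:v+180,u:u+200,::-1],None,fx=3,fy=3))
```

```text
(no output)
```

View pics/scene5.png

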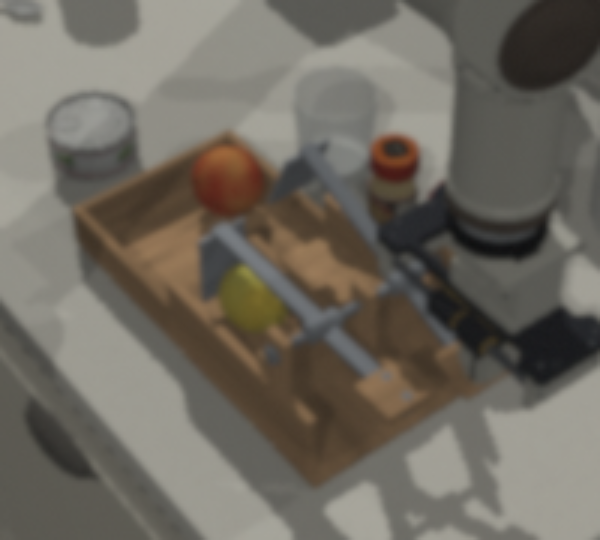

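View pics/top5.png

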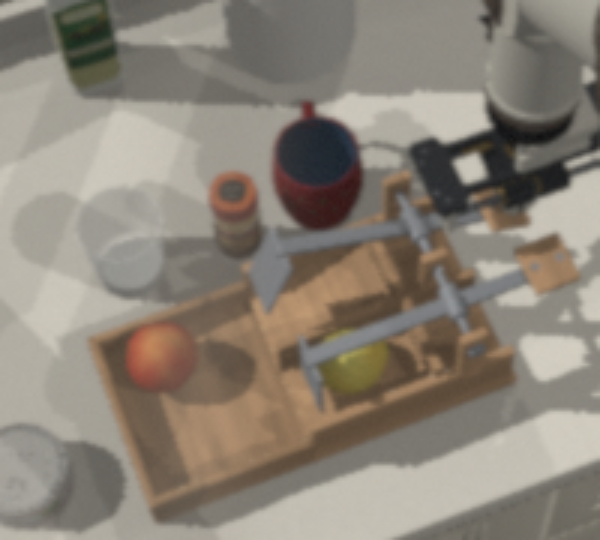

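The nectarine is in the tray at the end rim, at top crop (160,356), well clear of the gate. I'll release gently and retreat upward.

send_rows --pt "0 0 0.15" --pt "0 0 0.3" --pt "0 0 0.45" --pt "0 0 0.6" --pt "0 0 0.75" --pt "0 0 0.9" --pt "0 0 1.1" --pt "0 0 1.4" --pt "0 0 1.8" --pt "0 0 2.2" --pt "0 0 2.5" --pt "0 0 2.6" --spin '[0,0,0,0,0,0,0,0,0,0,0,0]'

```text
time_s: 7.3
ee_pos: [0.5286, -0.1506, 0.2288]
eef_rot: [[-1.0, -0.001, 0.003], [-0.001, 1.0, -0.0], [-0.003, -0.0, -1.0]]
force: [0.2, 0.1, -0.1]
opening: -0.0
```

send_rows --pt "0 0 0" --pt "0 0 0" --pt "0 0 0" --pt "0 0 0" --pt "0 0 0" --pt "0 0 0" --spin '[0,0,0,0,0,0]'

```text
time_s: 7.9
ee_pos: [0.5274, -0.1507, 0.2264]
eef_rot: [[-1.0, -0.0, -0.001], [-0.0, 1.0, 0.0], [0.001, 0.0, -1.0]]
force: [0.7, 0.1, 0.1]
opening: 0.0006
```

Run:
```python
from bench import telemetry,cams
from h import *
import cv2
for n,(v,u) in(('scene',(150,200)),('top',(180,200))):
    c=cams.camera(n); cv2.imwrite(f'pics/{n}6.png',cv2.resize(c['img'][v:v+180,u:u+200,::-1],None,fx=3,fy=3))
    w=cloud(c);h=cv2.cvtColor(c['img'],cv2.COLOR_RGB2HSV)
    for nm,xy in(('far',(.528,-.14)),('near',(.445,-.141))):
        m=(np.hypot(w[...,0]-xy[0],w[...,1]-xy[1])<.018)&(w[...,2]<.16)&(h[...,1]>60); print(n,nm,m.sum(),np.median(w[m],0))
```

```text
scene far 130 [ 0.52638768 -0.14002039  0.13140588]
scene near 145 [ 0.44471326 -0.14065853  0.13148913]
top far 114 [ 0.52778631 -0.13999534  0.13292266]
top near 117 [ 0.4450925  -0.14087745  0.1329937 ]
```

View pics/scene6.png

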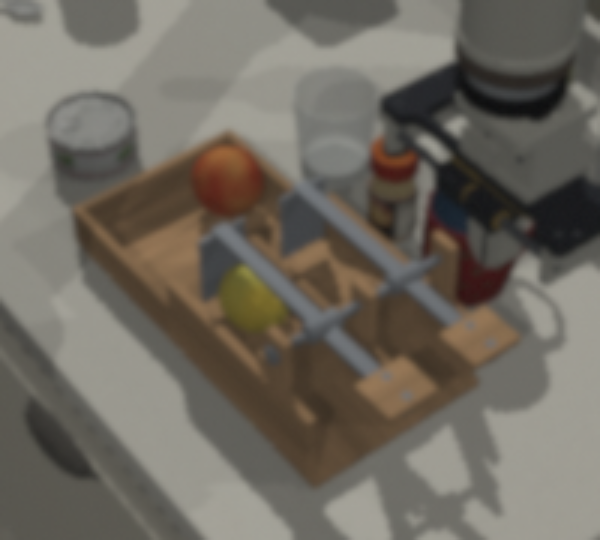

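View pics/top6.png

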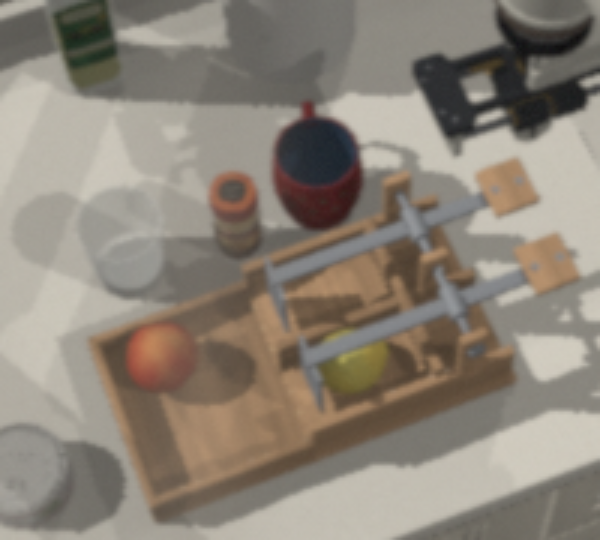

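Both paddles are level again at 0.133 m and both gates are shut. The nectarine rests in the tray at top crop (160,356), the lemon is still in its bay, and the arm is clear.

```bash
python3 -c "
from bench import workorder; print(workorder.sign_off())"
```

```text
the job is handed in; nothing more can be done
None
```

The nectarine is out in the catch tray, and I have handed the job in at about 8 s of the 40 s allowed. It was in the far lane, so I pressed that paddle with shut fingertips, using about 4 N. I held it down until the nectarine reached the end rim of the tray, then let the paddle rise and lifted clear.

**Last checks:** both cameras showed both paddles back level at about 0.131–0.133 m, with both gates shut. The lemon was still in its bay, and the mug, jar, glass and tin looked unmoved, judged by eye from the pictures. The tool read close to 0 N after I lifted clear.

**Disagreement:** at first the two cameras differed by about 6 mm on where the paddles were along y. That was small next to the 44 mm plate, and no check failed.

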